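# Refit and lock the card cutter's access cover

### The arm

A 6-joint arm with a two-finger parallel gripper is mounted at the origin on the work surface. World frame = base frame: x ahead of the robot, y to its left, z up, the work surface at z = 0. Lengths are in m, angles in rad, forces in N, time in s.
With the tool pointing down it reaches from about 0.3 to 0.875 m from the base axis. Payload 4.2 kg.
Tool frame: the origin (TCP) lies at the very end of the fingers, on their centre line; the grasp point (between the pads) lies r.grasp_offset behind it (r.grasp_offset is the distance from the TCP to the grasp point, in m); z points along the fingers, y is the direction in which the jaws open and shut (so a half turn about z gives the same grasp; the last joint's range is limited). The gripper opens to 85 mm and grips with 20 to 120 N. Pads are 22 mm wide; open, the fingers measure 114 mm over their backs; the gripper's body (76 mm by 85 mm) begins 54 mm behind the grasp point. The pads swing forward as they close: fully open they stand 13 mm farther back than shut.
Start: joints at [1.11, 0.32, 1.565, -0, 1.257, -0.02], TCP at [0.245, 0.52, 0.231] pointing down, gripper open.
Joint ranges: [-3.11, 3.11], [-0.84, 2.01], [0.21, 2.61], [-1.34, 4.49], [0.05, 2.63], [-2.56, 2.56]. Speed limits (rad/s): [2.57, 2.57, 3.14, 3.14, 3.14, 3.14].

### API

Orientations are given as a unit quaternion [w, x, y, z].
In Python, from station import r, snapshot, camera_params gives the robot as it stands.
- The arm moves only by the tool apply_moves, never from a script. Its argument "series" is a list that holds one entry, the list of rows, each a list of 6 numbers: the shift along the world's x, y, z in cm, then the turn, a rotation vector about the world's x, y, z in degrees. In form: [[[x, y, z, ax, ay, az], ...]]. A call has 1 to 12 rows; each row is the pose to reach, as a shift and turn from the pose commanded when the call began; what a row does not reach only later rows make up. A row lasts 1/10 s, in which the tool goes at most 50 mm and 8.59 degrees, less where a joint would pass 70% of its speed; a pose out of reach is approached as far as the arm can. A call with a gripper value outside its range is refused whole. "gripper" is the closure, from 0 (fully open) to 1 (shut), set as the call begins (left out, the last holds). The fingers move at their own pace and stop on an object; "squeeze" is the grip in N (left out, the last holds). Time passes only in rows, so rows that repeat a pose let the fingers close. It gives the time, the measured TCP pose, the force and the opening at its end, in the units of the state.
- r.get_obs(): the state, without advancing time (a new reading comes with each control period).
- snapshot(name): name is "scene" or "top" or "wrist"; returns (picture, depth): 480x640x3 uint8, red, green, blue; 480x640 float32, m along the optical axis (not along the pixel's ray), 0 where there is no reading.
- camera_params(name): a dict with "camera_matrix" (3x3 intrinsics, pixels), "R" (3x3) and "t" (3): a world point X has camera coordinates R X + t. Camera axes: x right, y down, z forward; pixel columns grow to the right and rows downward; lengths in m; the calibration is good to about 2 mm. A picture is of the moment at which its call begins: read the wrist's pose just before it. camera_params takes no time and is no camera call; for the wrist camera it gives the pose at the moment of the call.
- r.sign_off(): hands the job in, once; it reports no verdict.
The state is a dict: "clock": time; "qpos": joint angles; "joint_vel": joint speeds; "effort": joint torques, N m; "eef_pos": TCP position; "orientation": TCP orientation; "force": force on the tool from outside, world axes, zero at the start; "wrist_torque": the same for the moment, N m; "width": finger opening in m.
Only numpy, scipy, OpenCV 4.12 (cv2) and the standard library are available. Lean on these libraries where they do the work, as an engineer would, in place of code of your own. Each camera call takes 0.05 s, during which the arm holds its last target. There are 200 camera calls.

### The job

The card cutter's access cover lies across the small parts tray. Put it back over the opening in the cutter's deck so that it lies flat between the guide tabs, then press its fastener head down until it bottoms, gently (never lean on the catch inside with more than about 25 N), and turn it a quarter turn clockwise so that the cam catches and the head stays down when you let go. Leave the oiler, the tape roll, the card box and the screwdriver where they are.

Things in the scene. Friction and masses are not known exactly. Their poses are not given: they have to be found in the camera images.
- machine: card cutter, fixed: beige deck 260 mm (x) by 300 mm (y), top 90 mm above the table, with a square 54 mm opening; along its +x edge a housing 150 mm high with a black roller, whose near side is 114 mm from the opening's centre. Origin: on the table under the opening's centre. In the opening, out of sight, is the catch: a ledge with a slot 35 mm (along x) by 13 mm, its depth unknown to within 14 mm.
- seat (a point): centre of the opening at deck height, where the cover's origin comes to lie; axes as the machine's. Six steel guide tabs bound a space of 103 mm (x) by 153 mm (y) around it: two on each long side (y = +-45 mm), one on each short side; upright for 6 mm, then flaring outward by 30 degrees to 14 mm above the deck
- tray: grey open parts tray, fixed, 130 mm (x) by 120 mm (y), 30 mm high, origin under its centre; the cover lies across its rim
- cover: loose beige plate 100 mm (x) by 150 mm (y) by 5 mm, about 0.4 kg with the fastener in its middle. Origin: centre of its underside, z up. Seated, its x and y lie along the machine's (or half a turn round). The cam on the stud's end, a cross bar 30 x 8 mm and 4 mm thick in line with the head's bar, hangs 4 to 8 mm below the underside
- stud: sprung stud carrying head and cam; origin at the cover's origin when unpressed, goes down with it. Spring: 4 N to start, 0.25 N more per mm. Cover seated, the cam passes the slot and stops on the catch's floor after 12 to 27 mm, where force climbs steeply; only in the last 2 mm above that does it turn freely. Let go after the turn, it rises 4 mm into a pocket, staying 8 to 23 mm down
- grip (a point): centre of the grip bar on the fastener's grey head: bar 36 mm long (along the cover's x at joint 0, axes turn with the head), 14 mm wide, 24 mm high, on a round flange of 44 mm diameter. Unpressed the point is 55 mm above the cover's underside, with 33 mm free under the flange; flange top 12 mm below the point, bar top 12 mm above
- head (a joint): turn of the fastener head against the cover, rad: 0 = open, bar and cam across the cover's short side (along its x); grows clockwise seen from above; stop at 1.62; 1.57 = locked
- oiler: bystander: white oil bottle 40 mm wide, 100 mm high, origin at its foot
- tape: bystander: flat cardboard-brown ring 80 mm wide, 20 mm high, origin at its foot
- cardbox: bystander: white card box 95 x 60 x 35 mm, origin at its foot
- driver: bystander: screwdriver lying on the table, origin under its middle
There are look-alikes about, which are no part of the job. There is more than one size of the cover; the one meant has the size given above.

How it is judged:
On the way:
1. the cover is seated on the deck between the tabs with its fastener still open (horizontal distance between cover and seat below 0.004 m and z of cover in the frame of seat below 0.0025 m and angle between the x axis of cover and the x axis of machine, either way round below 0.06 rad and value of joint head below 0.3 rad), for 0.2 s.
At the end, for the whole second after the job is handed in: the cover lies flat on the deck between the tabs (within 4 mm of the seat, 2.5 mm of its height and 0.06 rad of its direction), the head is turned past 1.4 rad clockwise, the stud stays caught at least 6 mm down by itself, and the cover is at rest (horizontal distance between cover and seat below 0.004 m and z of cover in the frame of seat between -0.0025 and 0.0025 m and angle between the x axis of cover and the x axis of machine, either way round below 0.06 rad and value of joint head above 1.4 rad and z of stud in the frame of cover below -0.006 m and linear speed of cover below 0.01 m/s and angular speed of cover below 0.1 rad/s); the robot touches nothing.
It fails at once if the catch inside is overloaded: more than 25 N between the stud with its cam and the machine (contact force between stud and machine above 25 N).
It fails at once if a bystander is pushed more than 20 mm (distance of any of oiler, tape, cardbox, driver from where it was at the start of the episode above 0.02 m).
It also fails if it takes over 67 s, if anything falls off the work surface, if the arm or the gripper's body presses on something with over 40 N, if the wrist force passes 120 N, or if a joint passes its speed limit or range.

## Working session

There is one attempt and no reset: what is moved stays moved. The work goes in short steps, Python scripts to look and compute and a tool call to move; the robot and the scene stay as the last step left them, time stands still between calls to the robot, and variables do not carry over. Pictures are saved under pics/ and viewed, about 8 in all and at most 12, crops included, and the job is handed in when it is done.

Besides the shell and the picture viewer there is one more tool, called after ">>>" in YAML: its name, and indented under it one key for each argument. apply_moves: Moves the arm, as the interface text tells. Its arguments: {"type":"object","properties":{"series":{"type":"array","items":{"type":"array","items":{"type":"array","items":{"type":"number"}}}},"gripper":{"type":"number"},"squeeze":{"type":"number"}},"required":["series"]}

```bash
mkdir -p pics; ls
cat > h.py <<'E'
import numpy as np,cv2
from station import r,snapshot,camera_params
def save(n,im): cv2.imwrite('pics/'+n+'.png',cv2.cvtColor(im,cv2.COLOR_RGB2BGR))
def cloud(d,p):
    K=p['camera_matrix'];v,u=np.mgrid[:480,:640]
    X=np.stack([(u-K[0][2])/K[0][0]*d,(v-K[1][2])/K[1][1]*d,d],-1)
    return (X-np.array(p['t']))@np.array(p['R'])   # R^T (X-t)
def grab(n):
    p=camera_params(n);im,d=snapshot(n);np.savez('pics/'+n+'.npz',im=im,d=d,K=p['camera_matrix'],R=p['R'],t=p['t'])
    return im,d,cloud(d,p),p
E
python3 - <<'E'
from h import *
for n in('scene','top'):
    im,d,P,p=grab(n);save(n,im);print(n,np.round(p['camera_matrix'],1).tolist(),np.round(-np.array(p['R']).T@p['t'],3))
o=r.get_obs();print({k:np.round(v,3).tolist() for k,v in o.items()},r.grasp_offset)
E
```

```text
pics
scene [[531.9, 0.0, 320.7], [0.0, 531.9, 237.9], [0.0, 0.0, 1.0]] [ 0.948 -0.852  0.88 ]
top [[496.6, 0.0, 318.7], [0.0, 496.6, 237.7], [0.0, 0.0, 1.0]] [0.325 0.011 1.201]
{'clock': 0.1, 'qpos': [1.11, 0.32, 1.566, -0.0, 1.257, -0.02], 'joint_vel': [-0.0, -0.002, -0.002, -0.0, 0.001, -0.001], 'effort': [0.001, -41.641, -23.47, 0.0, 0.005, 0.0], 'eef_pos': [0.245, 0.52, 0.231], 'orientation': [-0.0, 0.219, 0.976, -0.001], 'force': [0.428, 0.27, -0.168], 'wrist_torque': [-0.008, -0.046, -0.027], 'width': 0.085} 0.0187
```

View pics/top.png

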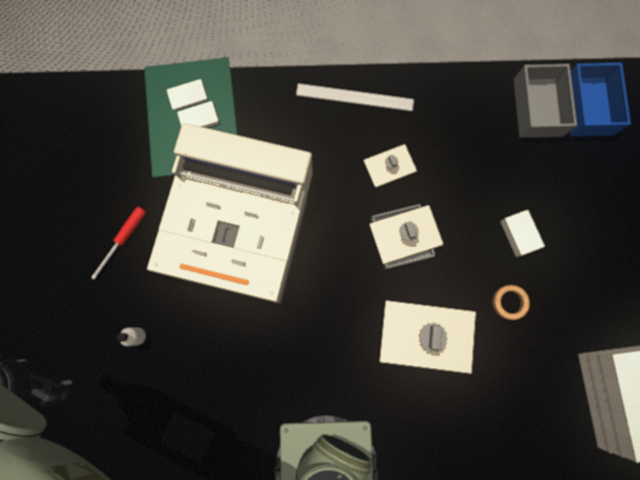

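View pics/scene.png

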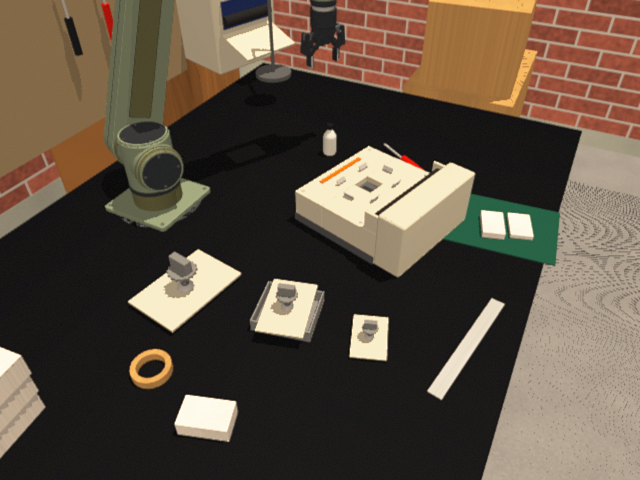

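The top view shows three plates with fasteners: small at (390,164), one across the tray at (406,235), large at (430,338). The one on the tray fits the description. The opening is at (226,233), with the housing toward +x. Next I'll measure sizes and take a close crop.

```bash
cat > m.py <<'E'
from h import *
z=np.load('pics/top.npz');im=z['im'];d=z['d'];K=z['K'];R=z['R'];t=z['t']
c=-R.T@t
def ray(uv,h):
    uv=np.atleast_2d(uv).astype(float);D=np.c_[(uv-[K[0,2],K[1,2]])/[K[0,0],K[1,1]],np.ones(len(uv))]@R
    return c+D*((h-c[2])/D[:,2])[:,None]
P=cloud(d,dict(camera_matrix=K,R=R,t=t))
hsv=cv2.cvtColor(im,cv2.COLOR_RGB2HSV)
beige=((hsv[...,2]>140)).astype(np.uint8)
for name,(u0,v0,u1,v1) in dict(small=(355,138,425,192),tray=(360,195,452,272),big=(370,290,490,385)).items():
    m=np.zeros_like(beige);m[v0:v1,u0:u1]=beige[v0:v1,u0:u1]
    cs=max(cv2.findContours(m,0,2)[0],key=cv2.contourArea)
    hh=np.median(P[...,2][m>0]);W=ray(cs[:,0,:],hh)[:,:2].astype(np.float32)
    print(name,'h',hh,cv2.minAreaRect(W*1000))
# head: points above cover
m=np.zeros_like(beige);m[195:272,360:452]=1
Z=P[...,2]
for a,b in((.045,.07),(.07,.09),(.09,.12)):
    q=P[(m>0)&(Z>a)&(Z<b)];print(a,b,len(q),q.mean(0) if len(q) else '', )
q=P[(m>0)&(Z>.08)]
print(cv2.minAreaRect((q[:,:2]*1000).astype(np.float32)),np.median(q[:,2]))
# deck, opening
m=np.zeros_like(beige);m[190:270,180:275]=1
print('deck z',np.median(Z[m>0]))
hole=((hsv[...,2]<140)&(m>0)).astype(np.uint8)
for cs in cv2.findContours(hole,0,2)[0]:
    if cv2.contourArea(cs)>8:
        W=ray(cs[:,0,:],.09)[:,:2].astype(np.float32);print(cv2.contourArea(cs),cv2.minAreaRect(W*1000))
# zoom
A=cv2.resize(im[190:280,355:460],None,fx=5,fy=5,interpolation=2);B=cv2.resize(im[185:275,170:275],None,fx=5,fy=5,interpolation=2)
save('crop1',np.vstack([A,B])[:, :][::1] if 0 else cv2.resize(np.hstack([A,B]),(800,343)))
E
python3 m.py
```

```text
small h 0.010614204460110153 ((712.3516235351562, -179.86203002929688), (76.27824401855469, 113.5665283203125), 20.236913681030273)
tray h 0.03588271121169123 ((532.6930541992188, -205.50830078125), (104.5071029663086, 152.2886505126953), 16.158720016479492)
big h 0.019163836253869294 ((291.41473388671875, -245.6827392578125), (213.6226806640625, 143.23817443847656), 81.5029296875)
0.045 0.07 6 [ 0.52532215 -0.20574062  0.06953537]
0.07 0.09 177 [ 0.53039223 -0.20228696  0.07534086]
0.09 0.12 107 [ 0.53250574 -0.20448687  0.09710527]
((428.193359375, -107.92740631103516), (34.61845397949219, 313.41796875), 47.24242401123047) 0.09801233063709235
deck z 0.09057600811542081
425.0 ((533.9942626953125, 215.52468872070312), (49.206607818603516, 50.046993255615234), 75.08091735839844)
```

View pics/crop1.png

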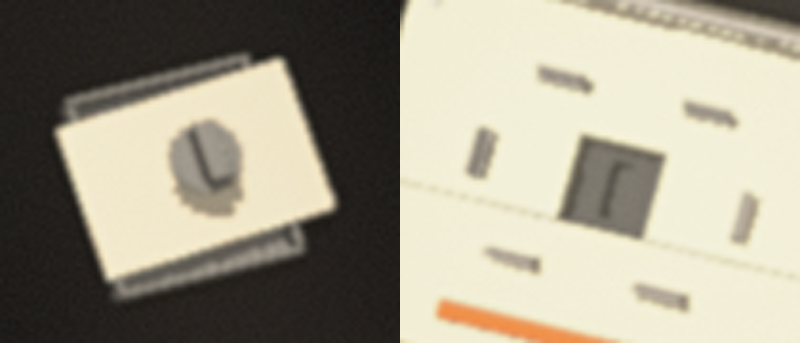

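The crop confirms the tray cover measures about 104 x 152 mm. It sits at (0.533, -0.206) with yaw of about +17°, and the head bar is roughly along its short side. The opening is near (0.534, 0.2155) with machine yaw of about -14°. I'll move to hover above the cover.

>>> apply_moves:
  series:
    - [[28.8,-72.5,3,0,0,42],[28.8,-72.5,3,0,0,42],[28.8,-72.5,3,0,0,42],[28.8,-72.5,3,0,0,42],[28.8,-72.5,3,0,0,42],[28.8,-72.5,3,0,0,42],[28.8,-72.5,3,0,0,42],[28.8,-72.5,3,0,0,42],[28.8,-72.5,3,0,0,42],[28.8,-72.5,3,0,0,42],[28.8,-72.5,3,0,0,42],[28.8,-72.5,3,0,0,42]]
  gripper: 0
  squeeze: 60

```text
clock: 1.3
eef_pos: [0.4612, -0.0244, 0.2538]
orientation: [-0.0, -0.145, 0.989, 0.0]
force: [0.5, 0.4, 0.1]
width: 0.0853
```

>>> apply_moves:
  series:
    - [[7.2,-18.1,0.5,0,0,0],[7.2,-18.1,0.5,0,0,0],[7.2,-18.1,0.5,0,0,0],[7.2,-18.1,0.5,0,0,0],[7.2,-18.1,0.5,0,0,0],[7.2,-18.1,0.5,0,0,0],[7.2,-18.1,0.5,0,0,0]]

```text
clock: 2.0
eef_pos: [0.5325, -0.2023, 0.2584]
orientation: [-0.001, -0.146, 0.989, 0.001]
force: [-0.3, 0.6, 0.0]
width: 0.0855
```

Run:
```python
from h import *
o=r.get_obs();print(o['eef_pos'],o['orientation'],o['qpos'])
im,d,P,p=grab('wrist');save('w1',im);print(-np.array(p['R']).T@p['t'])
```

```text
[ 0.53248028 -0.20230872  0.25844745] [-5.43391042e-04 -1.45881591e-01  9.89301721e-01  6.08312026e-04] [-3.83561579e-01  2.96356607e-01  1.52939716e+00  5.16866837e-04
  1.31739163e+00 -2.24729605e+00]
[ 0.46217782 -0.2231856   0.40109066]
```

View pics/w1.png

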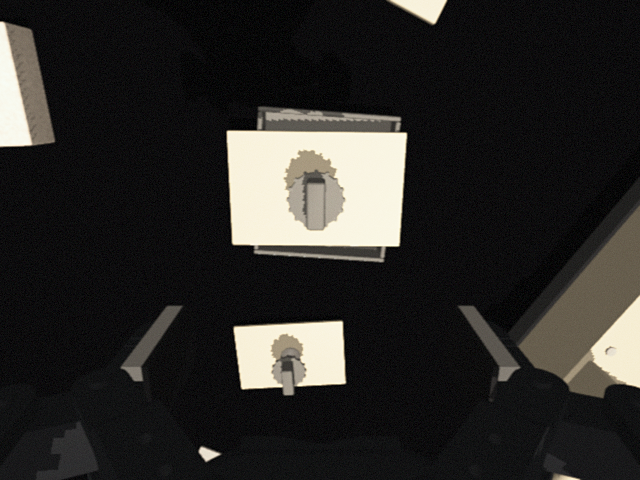

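The wrist view shows the cover at (316,188) with its bar vertical at (316,203), in line with the short side. I'll refine the pose from this view.

```bash
cat > w.py <<'E'
from h import *
def load(n):
    z=np.load(n);K,R,t=z['K'],z['R'],z['t'];c=-R.T@t
    def ray(uv,h):
        uv=np.atleast_2d(uv).astype(float);D=np.c_[(uv-[K[0,2],K[1,2]])/[K[0,0],K[1,1]],np.ones(len(uv))]@R
        return c+D*((h-c[2])/D[:,2])[:,None]
    return z['im'],cloud(z['d'],dict(camera_matrix=K,R=R,t=t)),ray
E
python3 - <<'E'
from w import *
im,P,ray=load('pics/wrist.npz')
m=np.zeros((480,640),np.uint8);m[120:255,215:415]=cv2.cvtColor(im,cv2.COLOR_RGB2HSV)[120:255,215:415,2]>200
cs=max(cv2.findContours(m,0,2)[0],key=cv2.contourArea)
print(np.median(P[m>0][:,2]));print('cover',cv2.minAreaRect((ray(cs[:,0],.035)[:,:2]*1000).astype(np.float32)))
w=np.zeros((480,640),bool);w[140:250,270:360]=1
q=P[w&(P[...,2]>.09)&(P[...,2]<.105)];print('bar',len(q),np.median(q[:,2]),cv2.minAreaRect((q[:,:2]*1000).astype(np.float32)),q.mean(0))
q=P[w&(P[...,2]>.068)&(P[...,2]<.078)];print('flange',len(q),np.median(q[:,2]),cv2.minEnclosingCircle((q[:,:2]*1000).astype(np.float32)))
E
```

```text
0.034985661700734666
cover ((531.57861328125, -205.28582763671875), (99.82918548583984, 149.67893981933594), 16.116901397705078)
bar 919 0.09688384444648479 ((531.4917602539062, -205.47665405273438), (36.121185302734375, 13.359430313110352), 16.211694717407227) [ 0.53049404 -0.2058617   0.09674229]
flange 1614 0.07296355376032196 ((531.55517578125, -205.79547119140625), 23.457536697387695)
```

>>> apply_moves:
  series:
    - [[-0.1,0,-4.5,0,0,-0.6],[-0.1,0,-9,0,0,-0.6],[-0.1,0,-13,0,0,-0.6],[-0.1,0,-13,0,0,-0.6],[-0.1,0,-13,0,0,-0.6]]

```text
clock: 2.55
eef_pos: [0.5324, -0.2025, 0.1297]
orientation: [0.0, -0.141, 0.99, 0.0]
force: [0.1, 0.1, 1.4]
width: 0.0854
```

>>> apply_moves:
  series:
    - [[-0.1,-0.3,-2,0,0,0],[-0.1,-0.3,-4,0,0,0],[-0.1,-0.3,-5.35,0,0,0],[-0.1,-0.3,-5.35,0,0,0],[-0.1,-0.3,-5.35,0,0,0]]

```text
clock: 3.05
eef_pos: [0.5327, -0.2067, 0.0778]
orientation: [0.002, -0.141, 0.99, -0.001]
force: [0.5, -0.4, 0.2]
width: 0.0853
```

>>> apply_moves:
  series:
    - [[-0.1,0.1,-0.2,0,0,0],[-0.1,0.1,-0.2,0,0,0],[-0.1,0.1,-0.2,0,0,0],[-0.1,0.1,-0.2,0,0,0],[-0.1,0.1,-0.2,0,0,0],[-0.1,0.1,-0.2,0,0,0],[-0.1,0.1,-0.2,0,0,0],[-0.1,0.1,-0.2,0,0,0]]
  gripper: 1
  squeeze: 60

```text
clock: 3.85
eef_pos: [0.5303, -0.2057, 0.0737]
orientation: [0.0, -0.14, 0.99, -0.0]
force: [0.2, -2.3, 3.8]
width: 0.0127
```

>>> apply_moves:
  series:
    - [[0,0,1,0,0,0],[0,0,3,0,0,0],[0,0,6,0,0,0],[0,0,10,0,0,0],[0,0,14,0,0,0],[0,0,14,0,0,0],[0,0,14,0,0,0]]

```text
clock: 4.55
eef_pos: [0.5295, -0.2048, 0.213]
orientation: [-0.0, -0.14, 0.99, 0.001]
force: [-0.1, 0.4, -6.8]
width: 0.0128
```

Run:
```python
from h import *
o=r.get_obs();print(o['eef_pos'],o['orientation'],o['width'],o['force'],o['wrist_torque'])
im,d,P,p=grab('wrist');save('w2',im)
im,d,P,p=grab('top')
# machine pose from clean top view: opening + tabs
from w import load
im,P,ray=load('pics/top.npz')
hsv=cv2.cvtColor(im,cv2.COLOR_RGB2HSV)
A=P[195:262,185:270]
Z=A[...,2];g=hsv[195:262,185:270,2]
print(np.percentile(Z,[5,50,95,99]))
n,l,s,c=cv2.connectedComponentsWithStats((g<175).astype(np.uint8))
for i in range(1,n):
    if s[i,4]>12:
        uv=np.argwhere(l==i)[:,::-1]+[185,195]; print(s[i],np.round(ray(c[i]+[185,195],.09 if s[i,4]>200 else .097)[0],4))
```

```text
[ 0.52945082 -0.20479289  0.21297513] [-4.22494932e-04 -1.40446608e-01  9.90088034e-01  5.07494580e-04] 0.012823271552458581 [-0.10926764  0.42391754 -6.78519044] [ 0.04624474  0.1127706  -0.0236141 ]
[0.07498955 0.09049316 0.09663055 0.10543774]
[80  0  5  4 14] [0.617  0.1185 0.097 ]
[22  8 13  6 31] [0.5989 0.2417 0.097 ]
[60 18 13  5 29] [0.5749 0.1549 0.097 ]
[ 3 24  7 12 53] [0.5551 0.2916 0.097 ]
[ 27  26  27  27 518] [0.534  0.2154 0.09  ]
[73 43  5 10 13] [0.5089 0.134  0.097 ]
```

Run:
```python
from w import *
im,P,ray=load('pics/top.npz')
hsv=cv2.cvtColor(im,cv2.COLOR_RGB2HSV).astype(int);Z=P[...,2]
def fit(m,h,n):
    m=m.astype(np.uint8);l=cv2.connectedComponents(m)[1];
    cs=max(cv2.findContours(m,0,1)[0],key=cv2.contourArea)
    W=(ray(cs[:,0],h)[:,:2]*1000).astype(np.float32);rc=cv2.minAreaRect(W);print(n,rc)
    return W,rc
w=np.zeros(Z.shape,bool);w[120:310,140:325]=1
sat=(hsv[...,0]<20)&(hsv[...,1]>120)&w
uv=np.argwhere(sat)[:,::-1];W=(ray(uv,.09)[:,:2]*1000).astype(np.float32)
vx=cv2.fitLine(W,2,0,.01,.01).ravel();print('strip',len(uv),np.degrees(np.arctan2(vx[1],vx[0])),cv2.minAreaRect(W))
W,rc=fit(w&(Z>.14)&(Z<.16),.15,'housing')
W,rc=fit(w&(Z>.085)&(hsv[...,2]>120)&~(Z>.12),.09,'deck')
# robust edges of deck: sides & front
for a in (-15.5,):
    c,s=np.cos(np.radians(a)),np.sin(np.radians(a));L=(W-[534,215.5])@np.array([[c,-s],[s,c]])
    print('local range',np.percentile(L,[1,50,99],axis=0).round(1))
    for ax,sg in((0,-1),(1,1),(1,-1)):
        e=np.percentile(L[:,ax]*sg,97);b=L[(abs(L[:,ax]*sg-e)<5)&(abs(L[:,1-ax]-(-40 if ax else 0))<(70 if ax else 130))]
        v=cv2.fitLine(b.astype(np.float32),cv2.DIST_HUBER,0,.01,.01).ravel();print('edge',ax,sg,len(b),v[2:],np.degrees(np.arctan2(v[1],v[0])))
m=np.zeros(Z.shape,bool);m[215:252,205:245]=1
fit(m&(hsv[...,2]<160),.09,'hole')
```

```text
strip 367 53.64615 ((488.73675537109375, 304.25579833984375), (304.3767395019531, 61.2250862121582), 54.32805633544922)
housing ((702.1525268554688, 167.9078826904297), (299.3146667480469, 78.81269836425781), 74.46436309814453)
deck ((547.2996215820312, 211.74798583984375), (300.9649658203125, 266.5474853515625), 74.62529754638672)
local range [[-119.5 -150.4]
 [  26.4  -28.5]
 [ 141.9  150.4]]
edge 0 -1 113 [-118.28505   -14.188352] -89.901955
edge 1 1 60 [-40.967556 148.64824 ] 0.6394186
edge 1 -1 60 [ -38.42813 -149.30667] 0.38795573
hole ((534.0675659179688, 215.537353515625), (50.2288703918457, 51.52598571777344), 74.72476959228516)
```

```bash
cat > c.py <<'E'
from w import *
def held(tcp,ztop):
    im,P,ray=load('pics/wrist.npz')
    m=((cv2.cvtColor(im,cv2.COLOR_RGB2HSV)[...,2]>170)&(abs(P[...,2]-ztop)<.012)&(np.hypot(P[...,0]-tcp[0],P[...,1]-tcp[1])<.12)).astype(np.uint8)
    cs=max(cv2.findContours(m,0,1)[0],key=cv2.contourArea)
    q=P[m>0];n=np.linalg.lstsq(np.c_[q[:,:2]-tcp[:2],np.ones(len(q))],q[:,2],rcond=None)[0]
    print('plane slopes,z at tcp',n,'px',m.sum(),'bbox',cv2.boundingRect(cs))
    W=(ray(cs[:,0],n[2])[:,:2]*1000).astype(np.float32);print(cv2.minAreaRect(W))
E
python3 - <<'E'
from c import *
held(np.array([.52945,-.20479,.21298]),.175)
E
```

```text
plane slopes,z at tcp [-0.00023078 -0.00351978  0.17411289] px 30637 bbox (356, 165, 140, 198)
((515.7340698242188, -161.25746154785156), (95.38908386230469, 57.86943054199219), 16.081716537475586)
```

View pics/w2.png

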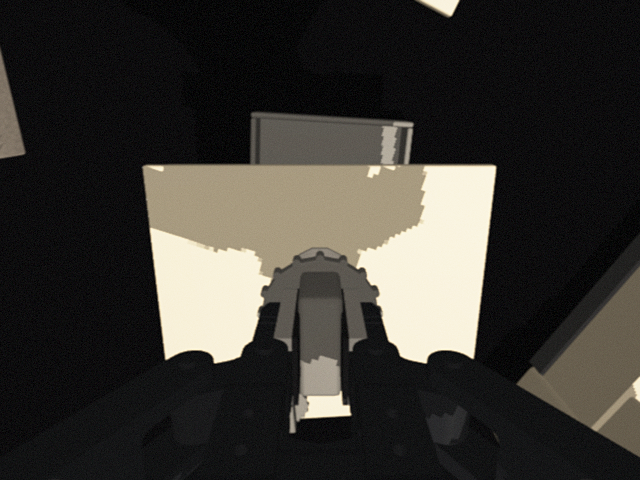

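The held cover is level, with its far edge running from (143,166) to (496,166). Next I'll work out its centre relative to the TCP and the move to the seat.

Run:
```python
from c import *
im,P,ray=load('pics/wrist.npz')
a,b=ray([[143,166],[496,166]],.1741)[:,:2]
print(a,b,np.linalg.norm(a-b)); e=(b-a)/np.linalg.norm(b-a);yaw=np.degrees(np.arctan2(e[1],e[0]))-90;print('yaw',yaw)
n=np.array([e[1],-e[0]]);tcp=np.array([.52945,-.20479]);mid=(a+b)/2
n*=np.sign((tcp-mid)@n);c=mid+n*.05;print('centre',c,'off',c-tcp)
t=np.radians(-31.5);R=np.array([[np.cos(t),-np.sin(t)],[np.sin(t),np.cos(t)]]);g=np.array([.534,.2155])-R@(c-tcp);print('target tcp',g,'move cm',(g-tcp)*100)
```

```text
[ 0.50355758 -0.28936805] [ 0.46220503 -0.14623444] 0.1489874540475687
yaw 16.114465730315942
centre [ 0.53091676 -0.20392338] off [0.00146676 0.00086662]
target tcp [0.53229658 0.21552747] move cm [ 0.28465763 42.03174692]
```

>>> apply_moves:
  series:
    - [[0,2,0,0,0,-1],[0,5,0,0,0,-4],[0,9,0,0,0,-7],[0,13,0,0,0,-10],[0.1,17,0,0,0,-13],[0.1,21,0,0,0,-16],[0.1,25,0,0,0,-19],[0.2,29,0,0,0,-22],[0.2,33,0,0,0,-25],[0.2,37,0,0,0,-28],[0.3,40,0,0,0,-30],[0.3,42,0,0,0,-31.5]]

```text
clock: 5.85
eef_pos: [0.5316, 0.2167, 0.2105]
orientation: [-0.002, 0.133, 0.991, -0.001]
force: [-0.5, -0.2, -4.8]
width: 0.0125
```

>>> apply_moves:
  series:
    - [[0,0,-2,0,0,0],[0,0,-4,0,0,0],[0,0,-4.5,0,0,0],[0,0,-4.5,0,0,0],[0,0,-4.5,0,0,0],[0,0,-4.5,0,0,0]]

```text
clock: 6.45
eef_pos: [0.5337, 0.2147, 0.1692]
orientation: [0.001, 0.134, 0.991, 0.0]
force: [-0.3, 0.1, -5.0]
width: 0.0127
```

Run:
```python
from h import *
o=r.get_obs();print(o['eef_pos'],o['orientation'],o['width'],o['force'],o['wrist_torque'])
q=o['orientation'];print(np.degrees(2*np.arctan2(q[2],q[1]))-90)
im,d,P,p=grab('wrist');save('w3',im)
```

```text
[0.53369435 0.21471651 0.16918095] [7.49227609e-04 1.33758829e-01 9.91013521e-01 4.64942070e-04] 0.012689812345997128 [-0.31733618  0.06385631 -5.00103979] [-0.01280692  0.020148   -0.09479109]
74.62628378904736
```

View pics/w3.png

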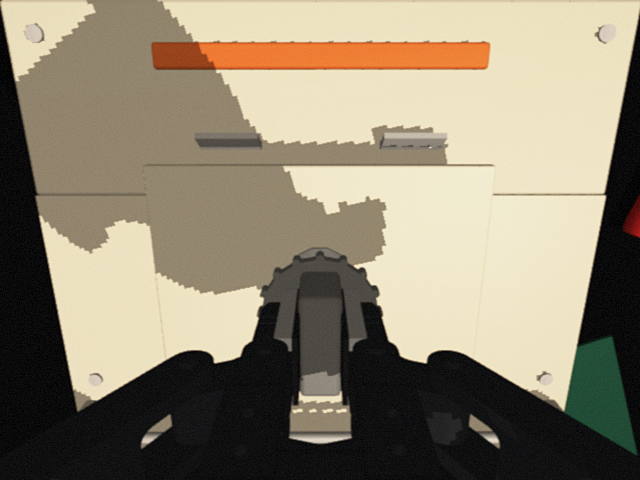

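The cover hovers over the seat. Front guide tabs are at (228,140) and (413,140), parallel to the cover's edge at row 165 and centred on it. I'll compute the residual offset.

Run:
```python
from c import *
im,P,ray=load('pics/wrist.npz')
g=cv2.cvtColor(im,cv2.COLOR_RGB2HSV)
print(P[350,120],np.median(P[170:240,160:270,2]))
tcp=np.array([.5337,.21472]);a=np.radians(-15.35);Rm=np.array([[np.cos(a),np.sin(a)],[-np.sin(a),np.cos(a)]])
L=lambda uv,h:((ray(uv,h)[:,:2]-tcp)@Rm.T*1000).round(1)
zt=np.median(P[170:240,160:270,2])
print('tab feet',L([[196,147],[261,147],[382,147],[446,147]],.09).tolist(),'tops',L([[195,133],[261,133],[380,133],[447,133]],.104).tolist())
print('cover edge',L([[145,165],[493,165]],zt).tolist())
o=((g[...,0]<20)&(g[...,1]>180)).astype(np.uint8);cs=max(cv2.findContours(o,0,1)[0],key=cv2.contourArea);print('strip',cv2.boundingRect(cs),cv2.minAreaRect((ray(cs[:,0],.09)[:,:2]*1000).astype(np.float32)))
print('screws',L([[34,33],[606,33],[95,379],[545,379]],.09).tolist(), 'line',L([[37,194],[605,194]],.09).tolist())
print('depth tab',L([[228,146]],P[146,228,2]),P[[133,140,146,150],228,2],P[[133,140,146,150],413,2])
```

```text
[0.56571535 0.08383826 0.08896117] 0.13041098021650396
tab feet [[-52.6, -62.6], [-52.6, -29.6], [-52.5, 32.0], [-52.5, 64.6]] tops [[-60.5, -58.6], [-60.4, -27.4], [-60.4, 28.8], [-60.4, 60.5]]
cover edge [[-49.1, -73.3], [-48.9, 73.3]]
strip (152, 43, 337, 26) ((441.50872802734375, 240.68988037109375), (160.8853302001953, 11.152593612670898), 74.60880279541016)
screws [[-105.8, -134.8], [-105.6, 136.0], [84.7, -134.9], [85.2, 135.8]] line [[-28.4, -148.1], [-28.0, 150.3]]
depth tab [[-53.7 -45. ]] [0.10256822 0.10261232 0.09656165 0.08989217] [0.10292807 0.10296987 0.09560826 0.08928049]
```

>>> apply_moves:
  series:
    - [[-0.12,0.12,-0.5,0,0,0],[-0.12,0.12,-1.2,0,0,0],[-0.12,0.12,-1.9,0,0,0],[-0.12,0.12,-2.4,0,0,0],[-0.12,0.12,-2.8,0,0,0],[-0.12,0.12,-2.8,0,0,0],[-0.12,0.12,-2.8,0,0,0]]

```text
clock: 7.2
eef_pos: [0.532, 0.2159, 0.1403]
orientation: [0.0, 0.134, 0.991, 0.0]
force: [-0.7, 0.2, -5.6]
width: 0.0127
```

>>> apply_moves:
  series:
    - [[0,0,-0.15,0,0,0],[0,0,-0.3,0,0,0],[0,0,-0.4,0,0,0],[0,0,-0.5,0,0,0],[0,0,-0.6,0,0,0],[0,0,-0.6,0,0,0],[0,0,-0.6,0,0,0]]

```text
clock: 7.9
eef_pos: [0.5319, 0.2159, 0.1343]
orientation: [-0.0, 0.134, 0.991, 0.0]
force: [-0.8, -0.2, -5.3]
width: 0.0129
```

Run:
```python
from c import *
o=r.get_obs();print(o['eef_pos'],o['force'],o['wrist_torque'])
im,d,P,p=grab('wrist');save('w4',im)
im,P,ray=load('pics/wrist.npz')
print('cover top z',[np.median(P[v:v+8,u:u+8,2]).round(4) for u,v in((180,185),(440,185),(180,300),(455,300))],'deck',np.median(P[340:360,100:120,2]))
```

```text
[0.53189521 0.21589739 0.13430922] [-0.76245053 -0.23523875 -5.29293984] [ 0.0233371  -0.00720339 -0.01131619]
cover top z [np.float64(0.0955), np.float64(0.0953), np.float64(0.0959), np.float64(0.0953)] deck 0.08993273683265302
```

View pics/w4.png

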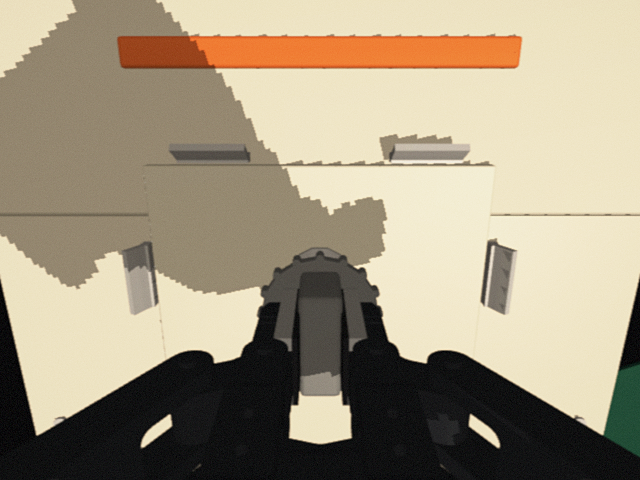

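The cover sits between the tabs with even gaps: front tabs at (210,152) and (430,152), side tabs at (140,278) and (500,278). Its top is at about 95.5 mm. I'll seat it and begin pressing.

>>> apply_moves:
  series:
    - [[0,0,-0.1,0,0,0],[0,0,-0.1,0,0,0],[0,0,-0.1,0,0,0],[0,0,-0.2,0,0,0],[0,0,-0.2,0,0,0],[0,0,-0.2,0,0,0]]

```text
clock: 8.55
eef_pos: [0.5321, 0.2159, 0.133]
orientation: [0.0, 0.134, 0.991, 0.0]
force: [-1.7, -1.1, 3.3]
width: 0.0125
```

>>> apply_moves:
  series:
    - [[0,0,-0.2,0,0,0],[0,0,-0.4,0,0,0],[0,0,-0.6,0,0,0],[0,0,-0.8,0,0,0],[0,0,-0.8,0,0,0],[0,0,-0.8,0,0,0]]

```text
clock: 9.15
eef_pos: [0.5321, 0.2159, 0.1245]
orientation: [0.0, 0.134, 0.991, 0.0]
force: [-1.6, -1.6, 5.7]
width: 0.0133
```

>>> apply_moves:
  series:
    - [[0,0,-0.1,0,0,0],[0,0,-0.2,0,0,0],[0,0,-0.2,0,0,0],[0,0,-0.2,0,0,0]]

```text
clock: 9.55
eef_pos: [0.5321, 0.2159, 0.1226]
orientation: [0.0, 0.134, 0.991, 0.0]
force: [-1.6, -1.2, 6.7]
width: 0.0126
```

>>> apply_moves:
  series:
    - [[0,0,-0.1,0,0,0],[0,0,-0.2,0,0,0],[0,0,-0.2,0,0,0],[0,0,-0.2,0,0,0]]

```text
clock: 9.95
eef_pos: [0.5321, 0.2159, 0.1206]
orientation: [0.0, 0.134, 0.991, 0.0]
force: [-1.4, -1.5, 6.9]
width: 0.0128
```

>>> apply_moves:
  series:
    - [[0,0,-0.05,0,0,0],[0,0,-0.1,0,0,0],[0,0,-0.1,0,0,0]]

```text
clock: 10.25
eef_pos: [0.5321, 0.2159, 0.1197]
orientation: [0.0, 0.134, 0.991, 0.0]
force: [-1.8, -1.9, 7.3]
width: 0.0128
```

>>> apply_moves:
  series:
    - [[0,0,-0.05,0,0,0],[0,0,-0.1,0,0,0],[0,0,-0.1,0,0,0]]

```text
clock: 10.55
eef_pos: [0.5321, 0.2159, 0.1187]
orientation: [0.0, 0.134, 0.991, 0.0]
force: [-1.9, -1.1, 7.8]
width: 0.0132
```

>>> apply_moves:
  series:
    - [[0,0,-0.05,0,0,0],[0,0,-0.1,0,0,0],[0,0,-0.1,0,0,0]]

```text
clock: 10.85
eef_pos: [0.5321, 0.216, 0.1177]
orientation: [0.0, 0.134, 0.991, 0.0]
force: [-1.8, -1.4, 6.7]
width: 0.0128
```

>>> apply_moves:
  series:
    - [[0,0,-0.05,0,0,0],[0,0,-0.1,0,0,0],[0,0,-0.1,0,0,0]]

```text
clock: 11.15
eef_pos: [0.5321, 0.2159, 0.1168]
orientation: [0.0, 0.134, 0.991, 0.0]
force: [-2.8, -1.7, 7.1]
width: 0.0126
```

>>> apply_moves:
  series:
    - [[0,0,-0.05,0,0,0],[0,0,-0.1,0,0,0],[0,0,-0.1,0,0,0]]

```text
clock: 11.45
eef_pos: [0.5321, 0.2159, 0.1158]
orientation: [0.0, 0.134, 0.991, 0.0]
force: [-2.6, -1.3, 7.6]
width: 0.0135
```

>>> apply_moves:
  series:
    - [[0,0,-0.05,0,0,0],[0,0,-0.1,0,0,0],[0,0,-0.1,0,0,0]]

```text
clock: 11.75
eef_pos: [0.5322, 0.216, 0.1155]
orientation: [0.001, 0.134, 0.991, 0.0]
force: [-3.6, -2.5, 10.4]
width: 0.0128
```

>>> apply_moves:
  series:
    - [[0,0,-0.05,0,0,0],[0,0,-0.05,0,0,0],[0,0,-0.05,0,0,0]]

```text
clock: 12.05
eef_pos: [0.5322, 0.2159, 0.1155]
orientation: [0.001, 0.134, 0.991, 0.0]
force: [-3.5, -2.2, 14.1]
width: 0.0128
```

>>> apply_moves:
  series:
    - [[0.01,0.02,0,0,0,-7.5],[0.02,0.03,0,0,0,-15],[0.03,0.05,0,0,0,-22.5],[0.03,0.06,0,0,0,-30],[0.03,0.06,0,0,0,-30]]

```text
clock: 12.55
eef_pos: [0.5326, 0.2166, 0.1155]
orientation: [0.001, 0.387, 0.922, 0.001]
force: [-2.8, -1.9, 13.7]
width: 0.013
```

Run:
```python
from h import *
o=r.get_obs();print(o['eef_pos'],o['force'],o['wrist_torque'],o['qpos']);q=o['orientation'];print(np.degrees(2*np.arctan2(q[2],q[1]))-90)
im,d,P,p=grab('wrist');save('w5',im)
```

```text
[0.53264858 0.21660741 0.11545796] [-2.82691243 -1.87257089 13.65908525] [-0.3516553   0.68834273 -0.0621147 ] [ 3.66288873e-01  4.14391046e-01  1.73237793e+00 -1.17632014e-04
  9.92883368e-01 -4.10636291e-01]
44.51820918236305
```

View pics/w5.png

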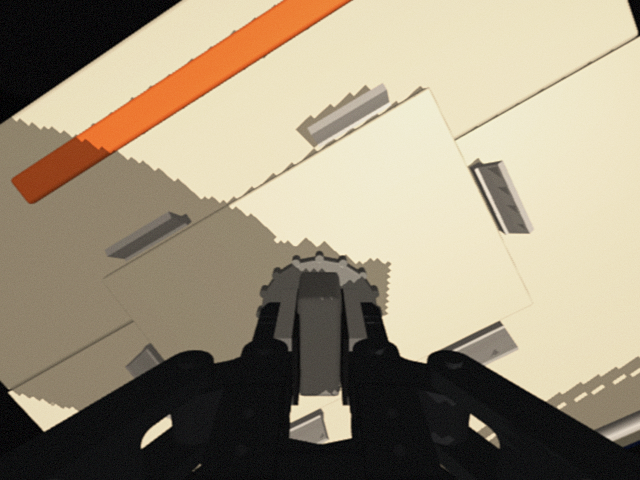

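The head turned 30° with the jaws, with very little torque. The cover stayed aligned between its tabs, as seen at (345,115), (150,235) and (500,197). I'll continue the turn.

>>> apply_moves:
  series:
    - [[0.02,0.01,0,0,0,-7.5],[0.04,0.02,0,0,0,-15],[0.05,0.03,0,0,0,-22.5],[0.06,0.03,0,0,0,-30],[0.08,0.03,0,0,0,-37.5],[0.1,0.03,0,0,0,-45],[0.11,0.03,0,0,0,-52.5],[0.13,0.03,0,0,0,-60],[0.13,0.03,0,0,0,-61],[0.13,0.03,0,0,0,-61]]

```text
clock: 13.6
eef_pos: [0.5343, 0.2169, 0.1155]
orientation: [0.001, 0.801, 0.599, 0.001]
force: [-3.0, -2.2, 12.5]
width: 0.0128
```

Run:
```python
from h import *
o=r.get_obs();print(o['eef_pos'],o['force'],o['wrist_torque'],o['qpos']);q=o['orientation'];print(np.degrees(2*np.arctan2(q[2],q[1]))-90)
```

```text
[0.53425769 0.21687215 0.11546405] [-3.01187336 -2.21991982 12.47085714] [-0.51701825  0.51916222  0.00900991] [ 3.65962058e-01  4.16353175e-01  1.72900517e+00 -6.45118497e-04
  9.93724794e-01  6.51912744e-01]
-16.36364058962681
```

>>> apply_moves:
  series:
    - [[0,0,0.1,0,0,0],[0,0,0.2,0,0,0],[0,0,0.3,0,0,0],[0,0,0.4,0,0,0],[0,0,0.5,0,0,0],[0,0,0.5,0,0,0],[0,0,0.5,0,0,0]]

```text
clock: 14.3
eef_pos: [0.5342, 0.2168, 0.1194]
orientation: [0.001, 0.8, 0.599, 0.001]
force: [-1.1, -2.0, 7.2]
width: 0.013
```

>>> apply_moves:
  series:
    - [[0,0,0.05,0,0,0],[0,0,0.1,0,0,0],[0,0,0.1,0,0,0]]

```text
clock: 14.6
eef_pos: [0.5341, 0.2168, 0.1195]
orientation: [0.0, 0.8, 0.599, 0.001]
force: [1.5, -1.3, 0.3]
width: 0.0129
```

The stud is caught: it stays at 119.5 mm while the pull on it rises. Releasing now and withdrawing.

>>> apply_moves:
  series:
    - [[0,0,0,0,0,0],[0,0,0,0,0,0],[0,0,0,0,0,0],[0,0,0,0,0,0],[0,0,0,0,0,0],[0,0,0,0,0,0]]
  gripper: 0

```text
clock: 15.2
eef_pos: [0.5335, 0.2169, 0.1198]
orientation: [0.0, 0.8, 0.599, 0.0]
force: [-0.4, 0.2, -1.6]
width: 0.0855
```

>>> apply_moves:
  series:
    - [[0,0,1,0,0,0],[0,0,3,0,0,0],[0,0,7,0,0,0],[0,0,11,0,0,0],[0,0,14,0,0,0],[0,0,14,0,0,0],[0,0,14,0,0,0]]

```text
clock: 15.9
eef_pos: [0.5335, 0.2168, 0.2609]
orientation: [0.0, 0.801, 0.599, 0.001]
force: [0.8, 0.0, -0.7]
width: 0.0852
```

Run:
```python
from c import *
o=r.get_obs();print(o['eef_pos'],o['width'],o['force'])
im,d,P,p=grab('wrist');save('w6',im)
im,P,ray=load('pics/wrist.npz');Z=P[...,2]
near=np.hypot(P[...,0]-.5335,P[...,1]-.216)
q=P[(near<.03)&(Z>.125)&(Z<.16)];zt=np.median(q[:,2]);q=q[abs(q[:,2]-zt)<.004];print('bar',len(q),zt,cv2.minAreaRect((q[:,:2]*1000).astype(np.float32)))
q=P[(near>.03)&(near<.045)];print('cover z',np.median(q[:,2]));q=P[(near>.1)&(near<.12)&(Z<.1)];print('deck z',np.median(q[:,2]))
```

```text
[0.53353674 0.21683139 0.26090926] 0.0852228329719064 [ 0.82953926  0.0016174  -0.6864212 ]
bar 1210 0.14250426811639028 ((532.853271484375, 216.06689453125), (35.94883346557617, 13.836128234863281), 73.13168334960938)
cover z 0.31203266309494543
deck z 0.09002077741230566
```

View pics/w6.png

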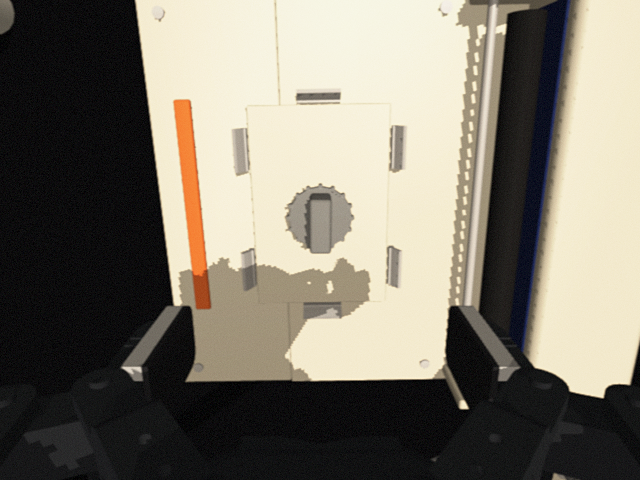

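The cover lies between all six tabs. The bar runs along the long side at (320,222), and its top is at 142.5 mm, so the stud is about 14.5 mm down with the robot clear. Handing in.

```bash
python3 -c "
from station import r
print(r.sign_off())"
```

```text
the job is handed in; nothing more can be done
None
```

The cover from the tray is back on the cutter's deck between all six guide tabs, with its fastener pressed and locked. I handed the job in at about 16 s, and `sign_off` reported no verdict.

- **Pressing:** the head bottomed about 18.5 mm down. The highest force I read at the wrist was 14 N, including the spring, which is below the 25 N limit.
- **Turning:** I turned it 91° clockwise with almost no resisting torque. When I eased off, the stud rose about 4 mm and then held, with the force on the gripper dropping to about zero.
- **Final view, gripper clear:** the head was at about 1.60 rad and the stud about 14.5 mm down. The bar's centre was about 1 mm from my estimate of the seat.
- **Bystanders:** the arm was not sent near the oiler, tape roll, card box or screwdriver, though I did not measure their positions again at the end.
- **Failed check:** the last automatic reading of the cover's height (0.312 m) was invalid because it picked up the gripper. I relied on the image and on an earlier reading of 95 to 96 mm for the cover's top, against 95 mm expected. That reading was taken just before the final press.

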